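# Reset the syringe pump: hold the release down and run the pusher block back

## Task

The last syringe has been taken out of the syringe pump and the pusher block must go back before the next one can be loaded. Press the release button on the pusher block fully down and, holding it down all the way, push the block back until it meets the drive head at its end stop; then let the button spring up, so that the block is locked there. Only press and push, do not pinch the block, and leave the syringe, the small beaker and the dropper bottle where they are.

Things in the scene. Friction and masses are not known exactly. Their poses are not given: they have to be found in the camera images.
- pump: bench syringe pump, fixed, white, 340 mm long (own y), 180 deep (own x -80..100). Origin on the worktop, own +x away from the robot, +y to the empty syringe cradle, -y to the drive head. Front part 45 mm high; console behind (x > 40 mm) 126 mm; cradle clamp (y = 115..140) 116 mm. Two rods and a screw run along y, 70 mm up.
- pusher (a joint): slide of the aluminium pusher block along the rods, m: 0 = nearest the cradle, 0.124 = at the end stop; grows towards the drive head (pump's -y). Locked (1 mm play) while its button is up or half down; with the button over 3.5 mm down it slides with 1.5 to 3 N. The block is 48 mm long (y), its body (pump x -26..37 mm) 108 mm high; an ear in front (x -76..-26) carries the button.
- release (a joint): release button on the pusher block, m: 0 = up (half nut closed on the screw, block locked), 0.006 = fully down. A spring lifts it: about 3 N to start it, 5.5 N fully down. It comes right up only where the nut's teeth meet a gap of the 6 mm thread, as they do at the end stop.
- button_top (a point): centre of the release button's flat top: black, ribbed, 40 mm (pump's x) by 28 mm (y), 82 mm above the worktop when up; pressed straight down, moves with the block. On its -y side (drive-head side) stands the finger rest, a wall rising 18 mm above the button, its pushing face 16 mm from this point; +y side and front are open; on the +x side the block's body, 26 mm away and 26 mm higher.
- stop (a point): centre of the drive head's face that the pusher block meets, 85 mm above the worktop. The drive head is a grey box 109 mm high (pump x -37..41, y -170..-114 mm); in front of it nothing is higher than 45 mm.
- buffer: 4 mm rubber buffer that covers the back of the pusher block and of the finger rest, on the side facing the drive head; the fingers have no need to touch it (touching it counts as pinching the block)
- syringe_mid (a point): middle of the next syringe, lying loose in front of the pump: clear barrel 30 mm thick with white plunger drawn out, about 210 mm long, 30 mm high; not to be moved
- beaker_mid (a point): middle of a small clear beaker, 56 mm wide, 66 mm high, loose beside the cradle end of the pump; not to be moved
- dropper_mid (a point): middle of a plastic dropper bottle with white tip, 27 mm wide, 88 mm high, loose beside the drive-head end of the pump; not to be moved

How it is judged:
By the outcome, as a careful person would: the job done as asked, in the order asked, and still so for the second after the job is handed in, with the robot touching nothing.
It also fails if it takes over 35 s, if anything falls off the work surface, if the arm or the gripper's body presses on something with over 40 N, if the wrist force passes 120 N, or if a joint passes its speed limit or range.

## Robot

A 7-joint arm with a two-finger parallel gripper is mounted at the origin on a cart in front of the work surface, level with it; the furniture and walls round the work are solid. World frame = base frame: x ahead of the robot, y to its left, z up, the work surface at z = 0. Lengths are in m, angles in rad, forces in N, time in s.
With the tool pointing down it reaches from about 0.425 to 0.925 m from the base axis. Payload 6.8 kg.
Tool frame: the origin (TCP) lies between the finger pads; the fingertips stand 17 mm ahead of it and the grasp point (between the pads) lies 2 mm behind it; x points along the fingers, y is the direction in which the jaws open and shut, and the axes are right-handed (so a half turn about x gives the same grasp; the last joint's range is limited). The gripper opens to 85 mm and grips with 20 to 120 N. Pads are 22 mm wide; open, the fingers measure 114 mm over their backs; the gripper's body (76 mm by 85 mm) begins 54 mm behind the grasp point. The pads swing forward as they close: fully open they stand 13 mm farther back than shut.
Start: joints at [-1.287, 0.477, 0.022, 1.555, -0.011, 1.109, -0.083], TCP at [0.258, 0.624, 0.248] pointing down, gripper open.
Joint ranges: [-2.96, 2.96], [-0.34, 2.1], [-1.41, 1.46], [0.24, 2.44], [-1.37, 4.51], [0.17, 1.92], [-2.96, 2.96]. Speed limits (rad/s): [2.39, 2.39, 3.14, 3.14, 3.14, 3.14, 3.14].

## Interface

Orientations are given as a rotation vector (axis times angle).
In Python, from bench import r gives the robot as it stands. The module is installed in compiled form; this text tells all that it offers.
- The arm moves only by the tool apply_moves, never from a script. Its argument "increments" is text: rows parted by semicolons, each of 7 numbers parted by spaces: the finger opening in mm, from 0 to 85.4, then the shift along the tool's x, y, z normalised to -1 to 1, where 1 is 100 cm, then the turn, a rotation vector about the tool's x, y, z normalised to -1 to 1, where 1 is 0.12 rad. In form: gripper x y z wx wy wz; .... A call has exactly 8 rows; each row shifts and turns the commanded pose from where the row before left it, along the tool's axes as they then stand; what a row does not reach is not made up. A row lasts 1/10 s, in which the tool goes at most 50 mm and 8.59 degrees, less where a joint would pass 70% of its speed; a pose out of reach is approached as far as the arm can. A call with a number of a shift or a turn outside -1 to 1 is refused whole. A call with a gripper value outside its range is refused whole. The fingers move at their own pace and stop on an object; "squeeze" is the grip in N (left out, the last holds). Time passes only in rows, so rows that do not move let the fingers close, or fill a call up. It gives the time, the measured TCP pose, the force and the opening at its end, in the units of the state.
- r.get_obs(): the state, without advancing time (a new reading comes with each control period).
- r.grab_frame(name): name is "scene" or "top"; returns a dict with "color" (420x560x3 uint8, blue, green, red), "fx", "fy", "cx", "cy" (pixels), "origin" and "orientation" of the camera in the world. Camera axes: x right, y up, looking along -z (the intrinsics and any distortion apply to the point x, -y, -z); pixel columns grow to the right and rows downward; lengths in m; the calibration is good to about 2 mm. A picture is of the moment at which its call begins. There is no depth.
- r.hand_in(): hands the job in, once; it reports no verdict.
The state is a dict: "clock": time; "joints": joint angles; "qvel": joint speeds; "tau": joint torques, N m; "tcp_pos": TCP position; "orientation": TCP orientation; "contact_force": force on the tool from outside, world axes, zero at the start; "moment": the same for the moment, N m; "grip_width": finger opening in m.
Only numpy, scipy, OpenCV 4.12 (cv2) and the standard library are available. Lean on these libraries where they do the work, as an engineer would, in place of code of your own. Each camera call takes 0.05 s, during which the arm holds its last target. There are 200 camera calls.

## Working session

There is one attempt and no reset: what is moved stays moved. The work goes in short steps, Python scripts to look and compute and a tool call to move; the robot and the scene stay as the last step left them, time stands still between calls to the robot, and variables do not carry over. Pictures are saved under pics/ and viewed, about 8 in all and at most 12, crops included, and the job is handed in when it is done.

Besides the shell and the picture viewer there is one more tool, called after "Emit:" as name(argument=value, ...) on one line, values as JSON. apply_moves: Moves the arm, as the interface text tells. Scaled input: -1 to 1 covers 100 cm each way for a shift and 0.12 rad each way for a turn. Its arguments: {"type":"object","properties":{"increments":{"type":"string"},"squeeze":{"type":"number"}},"required":["increments"]}

```bash
mkdir -p pics; python3 - <<'E'
from bench import r
import cv2,pickle
o=r.get_obs();print(o)
d={}
for n in("scene","top"):
    f=r.grab_frame(n);d[n]=f;cv2.imwrite(f"pics/{n}0.png",f["color"]);print({k:v for k,v in f.items() if k!="color"})
pickle.dump(d,open("f0.pkl","wb"))
E
```

```text
{'clock': 0.0, 'joints': array([-1.28705579,  0.47780165,  0.02233158,  1.55647139, -0.01146066,
        1.1093098 , -0.0831123 ]), 'qvel': array([ 0.00020161, -0.00169516, -0.00022696,  0.00054132,  0.00028334,
       -0.00050803, -0.00014813]), 'tau': array([ 6.24529753e-05, -5.96474218e+01,  1.60768267e+00, -2.81194103e+01,
        1.24034329e-02,  9.33503208e-03, -3.04264027e-07]), 'tcp_pos': array([0.25757469, 0.62330154, 0.24731609]), 'orientation': array([ 0.30591375,  1.54904825, -0.30883821]), 'contact_force': array([ 0.50058369, -0.09504245, -0.29321782]), 'moment': array([-0.04550854, -0.0105768 ,  0.004955  ]), 'grip_width': 0.08528289602009467}
{'fx': 413.21826327633966, 'fy': 413.21826327633966, 'cx': 282.0535310834143, 'cy': 210.21031973420526, 'origin': array([ 0.01586737, -0.60866054,  0.47875898]), 'orientation': array([ 1.07317403, -0.37333396, -0.57651841])}
{'fx': 539.7395046560003, 'fy': 539.7395046560003, 'cx': 279.65201168425693, 'cy': 219.18977153751507, 'origin': array([0.2904348 , 0.05959194, 1.50506872]), 'orientation': array([ 0.12029258, -0.14436211, -1.54474833])}
```

View pics/scene0.png

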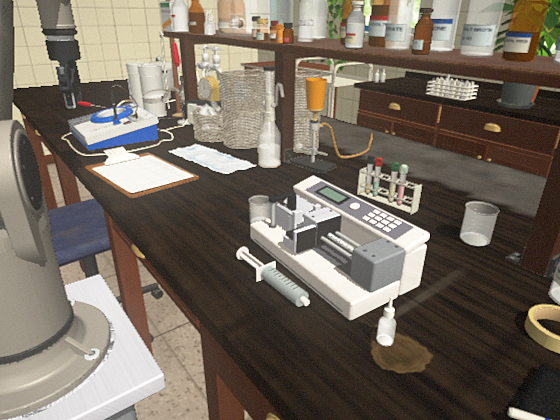

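View pics/top0.png

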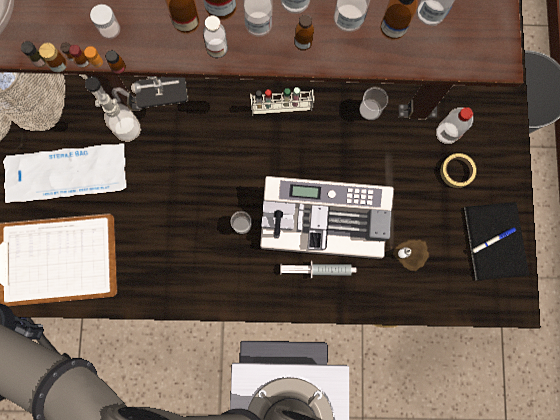

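The scene view shows the pump at about (340,245), with the block near (300,230), the syringe in front and the dropper at (387,325). The top view shows the pump at (262..393, 177..257), the button at about (317,240), the beaker at (241,222) and the dropper at (404,253). Next I'll enlarge both.

```bash
python3 - <<'E'
import cv2,pickle
d=pickle.load(open("f0.pkl","rb"))
t=d["top"]["color"][165:285,250:410];cv2.imwrite("pics/t1.png",cv2.resize(t,None,fx=5,fy=5,interpolation=cv2.INTER_CUBIC))
s=d["scene"]["color"][165:325,235:445];cv2.imwrite("pics/s1.png",cv2.resize(s,None,fx=3.75,fy=3.75,interpolation=cv2.INTER_CUBIC))
E
```

```text
(no output)
```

View pics/t1.png

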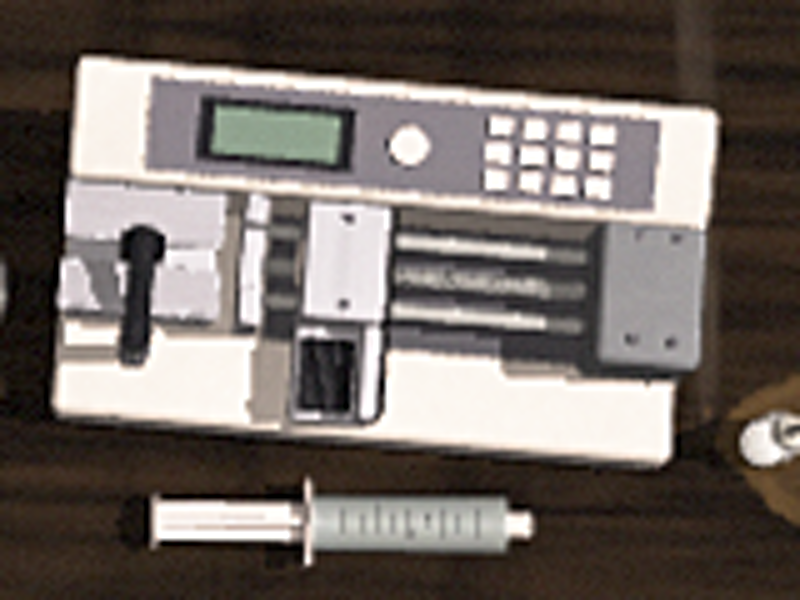

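View pics/s1.png

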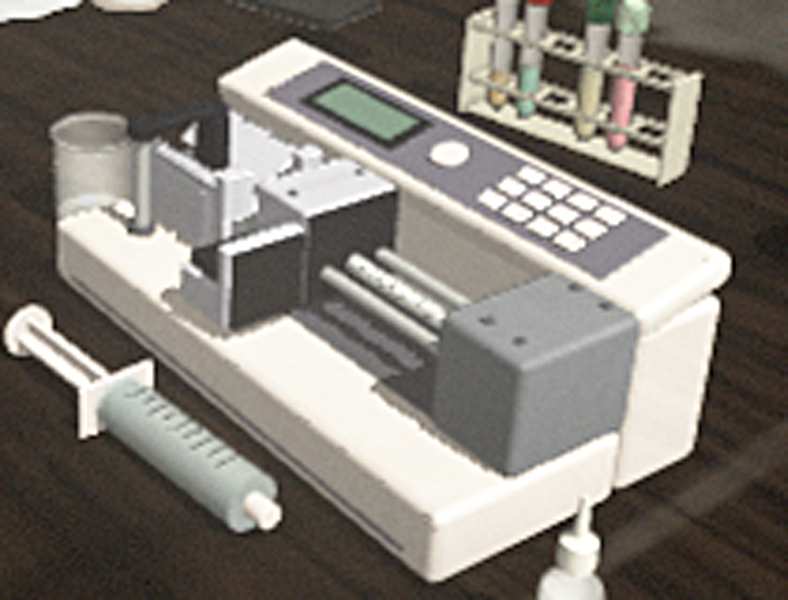

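The crops show the drive head's top corners, the front plate corners, the block and the button (top crop about (327,374)) clearly. I'll fit the pump pose from both views.

```bash
cat >h.py <<'E'
import numpy as np,pickle
from scipy.spatial.transform import Rotation as R
from scipy.optimize import least_squares
d=pickle.load(open("f0.pkl","rb"))
def proj(n,P):
    f=d[n];c=R.from_rotvec(f["orientation"]).inv().apply(np.atleast_2d(P)-f["origin"])
    return np.c_[f["cx"]+f["fx"]*c[:,0]/-c[:,2],f["cy"]+f["fy"]*c[:,1]/c[:,2]]
def ray(n,u,v,z):
    f=d[n];w=R.from_rotvec(f["orientation"]).apply([(u-f["cx"])/f["fx"],-(v-f["cy"])/f["fy"],-1]);return f["origin"]+w*(z-f["origin"][2])/w[2]
T=lambda a,b:(a/5+250-.4,b/5+165-.4)
S=lambda a,b:(a/3.75+235-.37,b/3.75+165-.37)
E
python3 - <<'E'
from h import *
pts=[("top",(-80,170,45),T(56,410)),("top",(-80,-170,45),T(668,460)),("top",(-37,-114,109),T(597,364)),("top",(-37,-170,109),T(695,370)),("top",(41,-170,109),T(704,228)),("top",(41,-114,109),T(606,224)),
("scene",(-37,-114,109),S(447,316)),("scene",(-37,-170,109),S(520,366)),("scene",(41,-170,109),S(638,318)),("scene",(41,-114,109),S(572,280)),("scene",(-80,-170,45),S(437,518)),("scene",(-80,170,45),S(60,222))]
W=lambda p,X:np.r_[p[:2],0]+R.from_rotvec([0,0,p[2]]).apply(np.array(X)/1000)
f=lambda p:np.concatenate([(proj(n,W(p,X))[0]-np.array(u)) for n,X,u in pts])
s=least_squares(f,[.55,-.03,-.07],loss="soft_l1");p=s.x
print(p);print(f(p).reshape(-1,2).round(1))
inv=lambda P:(R.from_rotvec([0,0,-p[2]]).apply(P-np.r_[p[:2],0])*1000).round(1)
for nm,n,u,z in[("button","top",T(327,374),.082),("bodyLF","top",T(303,320),.108),("bodyRF","top",T(388,322),.108),("bodyLB","top",T(308,200),.108),("bodyRB","top",T(394,206),.108),("restR","top",T(383,370),.1),("restL","top",T(360,370),.1),("restcornS","scene",S(228,260),.1),("restcornS2","scene",S(302,226),.1),
("dropper","top",T(765,440),.04),("syrL","top",T(150,520),.015),("syrR","top",T(535,525),.01)]:
    P=ray(n,*u,z);print(nm,P.round(4),inv(P))
print("clamp",W(p,(0,115,116)),"stop",W(p,(0,-114,85)))
from bench import r
o=r.get_obs();print(R.from_rotvec(o["orientation"]).as_matrix().round(3))
E
```

```text
[ 0.53217138 -0.08351039 -0.07102374]
[[-0.9 -0.5]
 [ 1.2  1.1]
 [ 0.1 -0.4]
 [ 1.8  0.4]
 [ 1.7 -0.4]
 [ 0.2 -1.6]
 [-3.  -1.3]
 [ 0.6  0.4]
 [ 2.  -0.2]
 [-4.2 -3.6]
 [-0.3  0.4]
 [-1.1 -1.7]]
button [ 0.4812 -0.055   0.082 ] [-52.9  24.8  82. ]
bodyLF [ 0.506 -0.04   0.108] [-29.2  41.5 108. ]
bodyRF [ 0.5059 -0.0847  0.108 ] [-26.1  -3.  108. ]
bodyLB [ 0.5701 -0.042   0.108 ] [ 34.9  44.1 108. ]
bodyRB [ 0.568  -0.0875  0.108 ] [ 36.   -1.4 108. ]
restR [ 0.4816 -0.083   0.1   ] [-50.5  -3.1 100. ]
restL [ 0.4813 -0.0709  0.1   ] [-51.6   9.  100. ]
restcornS [ 0.4506 -0.0879  0.1   ] [-81.  -10.2 100. ]
restcornS2 [ 0.5047 -0.0826  0.1   ] [-27.5  -1.1 100. ]
dropper [ 0.4559 -0.2986  0.04  ] [ -60.8 -220.    40. ]
syrL [0.4068 0.0366 0.015 ] [-133.6  110.9   15. ]
syrR [ 0.4091 -0.1771  0.01  ] [-116.2 -102.1   10. ]
clamp [0.54033224 0.03119968 0.116     ] stop [ 0.52408148 -0.19722298  0.085     ]
[[-0.001  0.382  0.924]
 [-0.002  0.924 -0.382]
 [-1.    -0.002  0.   ]]
```

```bash
cat >>h.py <<'E'
PP=np.array([.53217,-.08351,-.07102])
W=lambda X:np.r_[PP[:2],0]+R.from_rotvec([0,0,PP[2]]).apply(np.array(X)/1000)
inv=lambda P:(R.from_rotvec([0,0,-PP[2]]).apply(P-np.r_[PP[:2],0])*1000).round(1)
def sim(p,Ro,rows):
    for q in rows: p=p+Ro.apply(np.array(q[1:4]));Ro=Ro*R.from_rotvec(np.array(q[4:7])*.12)
    return p,Ro
E
python3 - <<'E'
from h import *
from bench import r
o=r.get_obs();p0=o["tcp_pos"];R0=R.from_rotvec(o["orientation"])
yw=R.from_rotvec([0,0,PP[2]]).as_matrix()
Rt=R.from_matrix(np.c_[[0,0,-1],yw[:,0],-yw[:,1]]);pt=W((-55,24,200))
print("turn",(R0.inv()*Rt).as_rotvec(),pt)
n=16
g=lambda v:sim(p0,R0,[[0,v[0],v[1],v[2],*((R0.inv()*Rt).as_rotvec()/n/.12)]]*n)[0]-pt
s=least_squares(g,[0,0,.04]);print(s.x,s.fun,((R0.inv()*Rt).as_rotvec()/n/.12))
print(sim(p0,R0,[[0,*s.x,.65,0,0]]*8)[0])
E
```

```text
turn [1.25003649e+00 1.11907000e-03 1.34673690e-03] [ 0.47901169 -0.05566768  0.2       ]
[ 0.00298692 -0.01307232  0.0458437 ] [-3.45545259e-11 -1.64225980e-10  4.74556783e-11] [6.51060672e-01 5.82848958e-04 7.01425469e-04]
[0.47812583 0.31969961 0.22390169]
```

Emit:
apply_moves(increments="0 0.003 -0.013 0.046 0.65 0 0; 0 0.003 -0.013 0.046 0.65 0 0; 0 0.003 -0.013 0.046 0.65 0 0; 0 0.003 -0.013 0.046 0.65 0 0; 0 0.003 -0.013 0.046 0.65 0 0; 0 0.003 -0.013 0.046 0.65 0 0; 0 0.003 -0.013 0.046 0.65 0 0; 0 0.003 -0.013 0.046 0.65 0 0", squeeze=20)

```text
clock: 0.9
tcp_pos: [0.4804, 0.3179, 0.2239]
orientation: [0.794, 1.421, -0.794]
contact_force: [1.1, 0.2, -0.5]
grip_width: 0.0002
```

Emit:
apply_moves(increments="0 0.003 -0.013 0.046 0.65 0 0; 0 0.003 -0.013 0.046 0.65 0 0; 0 0.003 -0.013 0.046 0.65 0 0; 0 0.003 -0.013 0.046 0.65 0 0; 0 0.003 -0.013 0.046 0.65 0 0; 0 0.003 -0.013 0.046 0.65 0 0; 0 0.003 -0.013 0.046 0.65 0 0; 0 0 0 0 0 0 0")

```text
clock: 1.7
tcp_pos: [0.4924, -0.0175, 0.2029]
orientation: [1.209, 1.207, -1.214]
contact_force: [-0.2, 0.8, 0.1]
grip_width: 0.0006
```

```bash
cat >>h.py <<'E'
def state():
    from bench import r
    o=r.get_obs();m=R.from_rotvec(o["orientation"]).as_matrix()
    yw=R.from_rotvec([0,0,PP[2]]).as_matrix();Rt=np.c_[[0,0,-1],yw[:,0],-yw[:,1]]
    print("t",round(o["clock"],2),"pump",inv(o["tcp_pos"]),"F",o["contact_force"].round(1),"turn to go",(R.from_matrix(m.T@Rt).as_rotvec()/.12).round(3),"j",o["joints"].round(2))
    return o,m
E
python3 -c "
from h import *
o,m=state()
print('to hover, tool',m.T@(W((-55,24,150))-o['tcp_pos']))"
```

```text
t 1.7 pump [-44.3  63.1 202.9] F [-0.2  0.8  0.1] turn to go [0.564 0.019 0.015] j [-0.51  0.25  0.49  2.05 -0.15  0.88  0.06]
to hover, tool [ 0.05302382 -0.0132071   0.03814038]
```

Emit:
apply_moves(increments="0 0.01 -0.0066 0.019 0.282 0 0; 0 0.01 -0.0066 0.019 0.282 0 0; 0 0.015 0 0 0 0 0; 0 0.015 0 0 0 0 0; 0 0.01 0 0 0 0 0; 0 0 0 0 0 0 0; 0 0 0 0 0 0 0; 0 0 0 0 0 0 0")

```text
clock: 2.5
tcp_pos: [0.4816, -0.0482, 0.1437]
orientation: [1.253, 1.18, -1.252]
contact_force: [0.2, -0.2, 0.2]
grip_width: 0.0
```

```bash
python3 - <<'E'
from h import *
o,m=state()
from bench import r
import cv2
f=r.grab_frame("scene");g=r.grab_frame("top")
a=cv2.resize(f["color"][165:285,245:345],(500,600),interpolation=cv2.INTER_CUBIC)
b=cv2.resize(g["color"][205:265,290:320],(300,600),interpolation=cv2.INTER_CUBIC)
cv2.imwrite("pics/h1.png",np.hstack([a,b]))
for z in(.118,):
  t=o["tcp_pos"]+m[:,0]*.017;u=proj("scene",t)[0];print((u-[245,165])*5)
E
```

```text
t 2.5 pump [-53.   31.6 143.7] F [ 0.2 -0.2  0.2] turn to go [ 0.103 -0.001 -0.007] j [-0.43  0.33  0.48  2.13 -0.23  0.73  0.14]
[251.35285631 222.26197075]
```

View pics/h1.png

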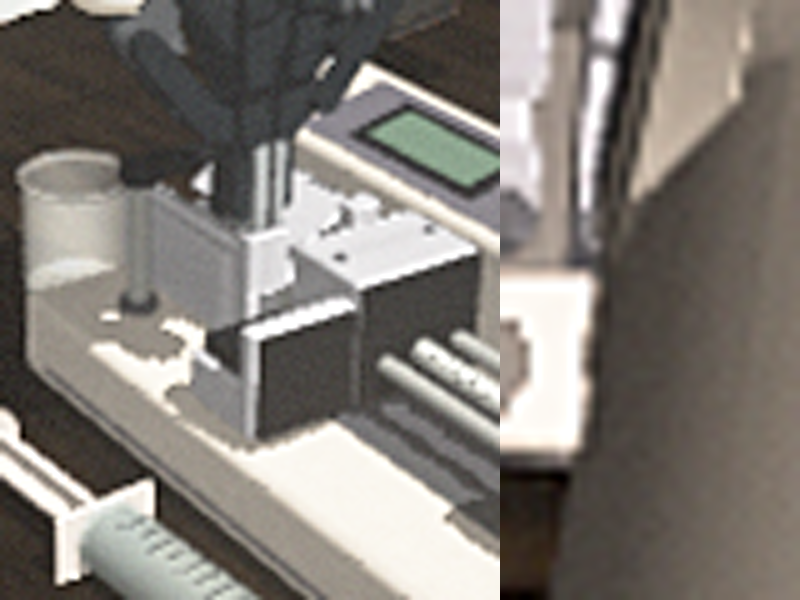

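The fingertip projects to (251,222) and is seen at about (245,228), above the button and on the open side of the rest. Going down.

Emit:
apply_moves(increments="0 0.005 -0.001 0.004 0.05 0 0; 0 0.008 -0.001 0.003 0.05 0 0; 0 0.01 0 0 0 0 0; 0 0.008 0 0 0 0 0; 0 0.004 0 0 0 0 0; 0 0 0 0 0 0 0; 0 0 0 0 0 0 0; 0 0 0 0 0 0 0")

```text
clock: 3.4
tcp_pos: [0.479, -0.0551, 0.1086]
orientation: [1.261, 1.175, -1.261]
contact_force: [0.4, -0.2, 0.4]
grip_width: 0.0003
```

```bash
python3 -c "
from h import *
o,m=state()"
```

```text
t 3.4 pump [-55.   24.6 108.6] F [ 0.4 -0.2  0.4] turn to go [ 0.003 -0.001 -0.005] j [-0.39  0.39  0.45  2.15 -0.28  0.65  0.19]
```

Emit:
apply_moves(increments="0 0.004 0 0 0 0 0; 0 0.004 0 0 0 0 0; 0 0.002 0 0 0 0 0; 0 0.002 0 0 0 0 0; 0 0.001 0 0 0 0 0; 0 0 0 0 0 0 0; 0 0 0 0 0 0 0; 0 0 0 0 0 0 0")

```text
clock: 4.2
tcp_pos: [0.4787, -0.055, 0.0954]
orientation: [1.261, 1.175, -1.261]
contact_force: [-1.2, 0.9, 4.5]
grip_width: 0.0002
```

```bash
python3 -c "
from h import *
o,m=state()"
```

```text
t 4.2 pump [-55.3  24.7  95.4] F [-1.2  0.9  4.5] turn to go [ 0.003 -0.001  0.   ] j [-0.37  0.41  0.44  2.16 -0.3   0.62  0.2 ]
```

Emit:
apply_moves(increments="0 0.001 0 0 0 0 0; 0 0.001 0 0 0 0 0; 0 0.001 0 0 0 0 0; 0 0.001 0 0 0 0 0; 0 0 0 0 0 0 0; 0 0 0 0 0 0 0; 0 0 0 0 0 0 0; 0 0 0 0 0 0 0")

```text
clock: 5.0
tcp_pos: [0.4786, -0.055, 0.0926]
orientation: [1.262, 1.176, -1.261]
contact_force: [-7.4, 2.1, 26.3]
grip_width: 0.0
```

```bash
python3 -c "
from h import *
o,m=state()"
```

```text
t 5.0 pump [-55.5  24.6  92.6] F [-7.4  2.1 26.3] turn to go [-0.001 -0.012  0.004] j [-0.37  0.42  0.43  2.16 -0.3   0.62  0.21]
```

Emit:
apply_moves(increments="0 -0.0005 0 0.002 0 0 0; 0 0 0 0.003 0 0 0; 0 0 0 0.004 0 0 0; 0 0 0 0.005 0 0 0; 0 0 0 0.005 0 0 0; 0 0 0 0.004 0 0 0; 0 0 0 0.002 0 0 0; 0 0 0 0 0 0 0")

```text
clock: 5.8
tcp_pos: [0.477, -0.0806, 0.0927]
orientation: [1.262, 1.175, -1.261]
contact_force: [-5.5, 0.4, 18.9]
grip_width: -0.0002
```

```bash
python3 -c "
from h import *
o,m=state()"
```

```text
t 5.8 pump [-55.2  -1.   92.7] F [-5.5  0.4 18.9] turn to go [-0.006 -0.004 -0.003] j [-0.32  0.42  0.44  2.16 -0.3   0.62  0.26]
```

Emit:
apply_moves(increments="0 0 0 0.004 0 0 0; 0 0 0 0.007 0 0 0; 0 0 0 0.009 0 0 0; 0 0 0 0.009 0 0 0; 0 0 0 0.009 0 0 0; 0 0 0 0.007 0 0 0; 0 0 0 0.004 0 0 0; 0 0 0 0 0 0 0")

```text
clock: 6.6
tcp_pos: [0.474, -0.1302, 0.0928]
orientation: [1.263, 1.173, -1.261]
contact_force: [-5.0, -0.9, 16.5]
grip_width: 0.0003
```

```bash
python3 - <<'E'
from h import *
o,m=state()
from bench import r
import cv2
f=r.grab_frame("scene")
cv2.imwrite("pics/p1.png",cv2.resize(f["color"][165:325,255:415],(640,640))[:600])
E
```

```text
t 6.6 pump [-54.7 -50.7  92.8] F [-5.  -0.9 16.5] turn to go [-0.01   0.003 -0.013] j [-0.21  0.43  0.44  2.14 -0.31  0.63  0.36]
```

View pics/p1.png

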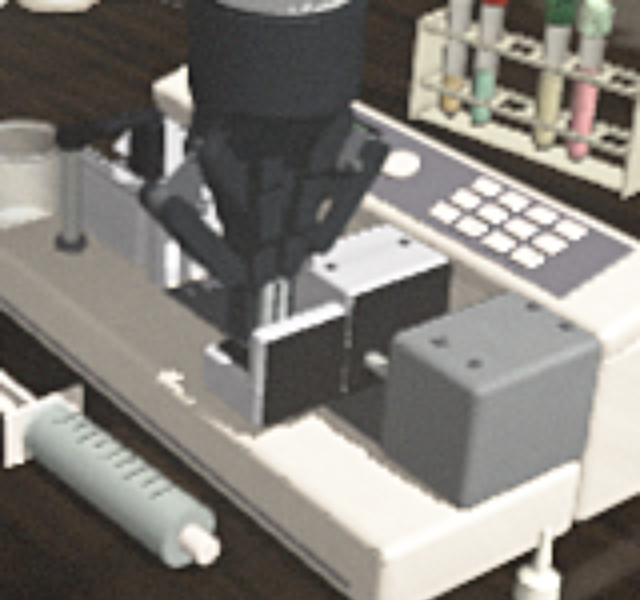

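The block follows the fingers with the button down, with about 35 mm of gap left to the drive head. Continuing.

Emit:
apply_moves(increments="0 0.0002 0 0.004 0 0 0; 0 0 0 0.006 0 0 0; 0 0 0 0.006 0 0 0; 0 0 0 0.006 0 0 0; 0 0 0 0.004 0 0 0; 0 0 0 0.002 0 0 0; 0 0 0 0.001 0 0 0; 0 0 0 0 0 0 0")

```text
clock: 7.45
tcp_pos: [0.4722, -0.1586, 0.0927]
orientation: [1.262, 1.173, -1.26]
contact_force: [-3.3, 1.2, 17.2]
grip_width: 0.0001
```

```bash
python3 -c "
from h import *
o,m=state()"
```

```text
t 7.45 pump [-54.5 -79.1  92.7] F [-3.3  1.2 17.2] turn to go [-0.004  0.    -0.015] j [-0.15  0.44  0.44  2.13 -0.31  0.63  0.42]
```

Emit:
apply_moves(increments="0 0 0 0.002 0 0 0; 0 0 0 0.002 0 0 0; 0 0 0 0.002 0 0 0; 0 0 0 0.002 0 0 0; 0 0 0 0.001 0 0 0; 0 0 0 0.001 0 0 0; 0 0 0 0 0 0 0; 0 0 0 0 0 0 0")

```text
clock: 8.25
tcp_pos: [0.4718, -0.1632, 0.0926]
orientation: [1.263, 1.182, -1.256]
contact_force: [-3.5, 16.2, 23.5]
grip_width: -0.0005
```

```bash
python3 -c "
from h import *
o,m=state()"
```

```text
t 8.25 pump [-54.5 -83.8  92.6] F [-3.5 16.2 23.5] turn to go [ 0.031 -0.053  0.003] j [-0.13  0.44  0.43  2.12 -0.31  0.64  0.44]
```

```bash
python3 - <<'E'
from h import *
from bench import r
import cv2
f=r.grab_frame("scene")
cv2.imwrite("pics/p2.png",cv2.resize(f["color"][205:305,305:405],(600,600),interpolation=cv2.INTER_CUBIC))
E
```

```text
(no output)
```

View pics/p2.png

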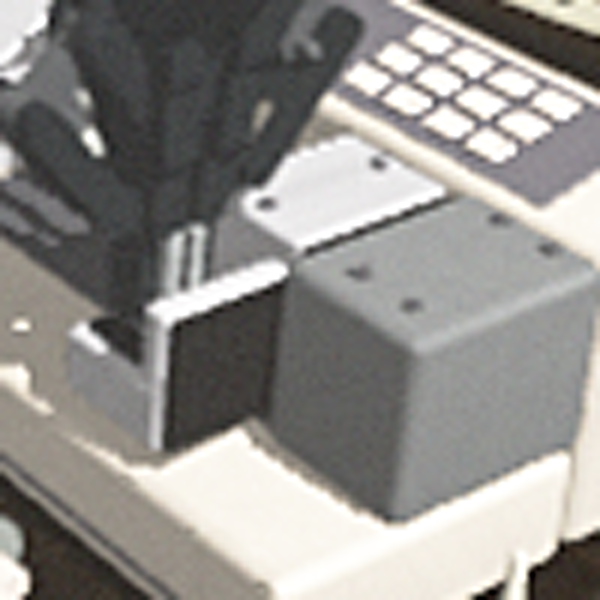

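The block meets the drive head, with only the black buffer visible between them. I'll raise the fingers while still pushing lightly, so the button springs up at the stop.

Emit:
apply_moves(increments="0 -0.001 0 0 0 0 0; 0 -0.001 0 0 0 0 0; 0 -0.001 0 0 0 0 0; 0 -0.002 0 0 0 0 0; 0 -0.002 0 0 0 0 0; 0 -0.002 0 0 0 0 0; 0 -0.002 0 0 0 0 0; 0 0 0 0 0 0 0")

```text
clock: 9.1
tcp_pos: [0.4703, -0.1682, 0.1025]
orientation: [1.261, 1.175, -1.262]
contact_force: [0.1, -0.0, -0.8]
grip_width: -0.0001
```

```bash
python3 -c "
from h import *
o,m=state()"
```

```text
t 9.1 pump [-55.7 -88.9 102.5] F [ 0.1 -0.  -0.8] turn to go [-0.003  0.003  0.005] j [-0.14  0.43  0.45  2.12 -0.29  0.66  0.43]
```

Emit:
apply_moves(increments="0 0 0 -0.003 0 0 0; 0 -0.015 0 -0.004 0 0 0; 0 -0.03 0 0 0 0 0; 0 -0.04 0 -0.02 0 0 0; 0 -0.04 0 -0.04 0 0 0; 0 -0.02 0 -0.045 0 0 0; 0 0 0 -0.045 0 0 0; 0 0 0 -0.045 0 0 0")

```text
clock: 9.9
tcp_pos: [0.4848, 0.031, 0.2439]
orientation: [1.263, 1.174, -1.259]
contact_force: [0.7, -0.4, -0.2]
grip_width: -0.0002
```

```bash
python3 - <<'E'
from h import *
o,m=state()
from bench import r
import cv2
f=r.grab_frame("scene");g=r.grab_frame("top")
a=cv2.resize(f["color"][205:325,245:405],(800,600),interpolation=cv2.INTER_CUBIC)
cv2.imwrite("pics/e1.png",a)
cv2.imwrite("pics/e2.png",cv2.resize(g["color"][165:285,250:410],None,fx=5,fy=5,interpolation=cv2.INTER_CUBIC))
E
```

```text
t 9.9 pump [-55.4 110.8 243.9] F [ 0.7 -0.4 -0.2] turn to go [ 0.001 -0.009 -0.015] j [-0.58  0.17  0.44  2.03 -0.09  0.96 -0.17]
```

View pics/e1.png

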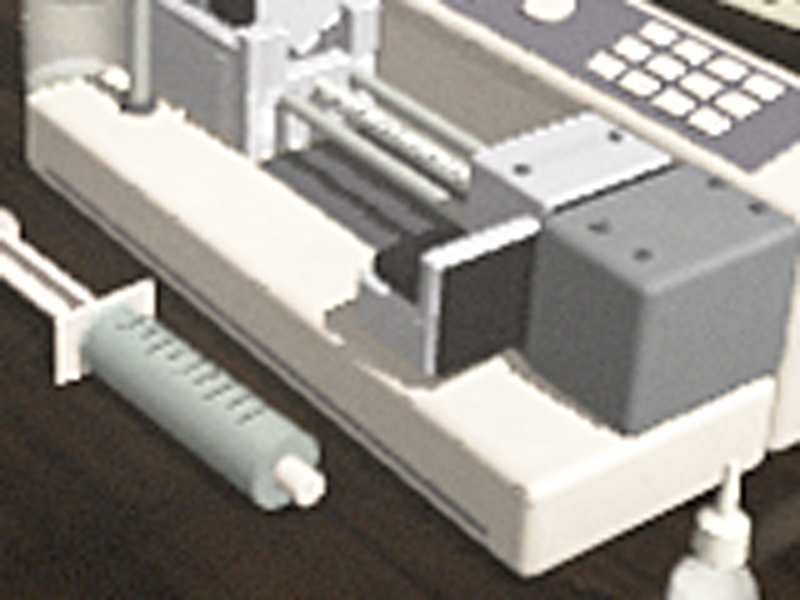

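View pics/e2.png

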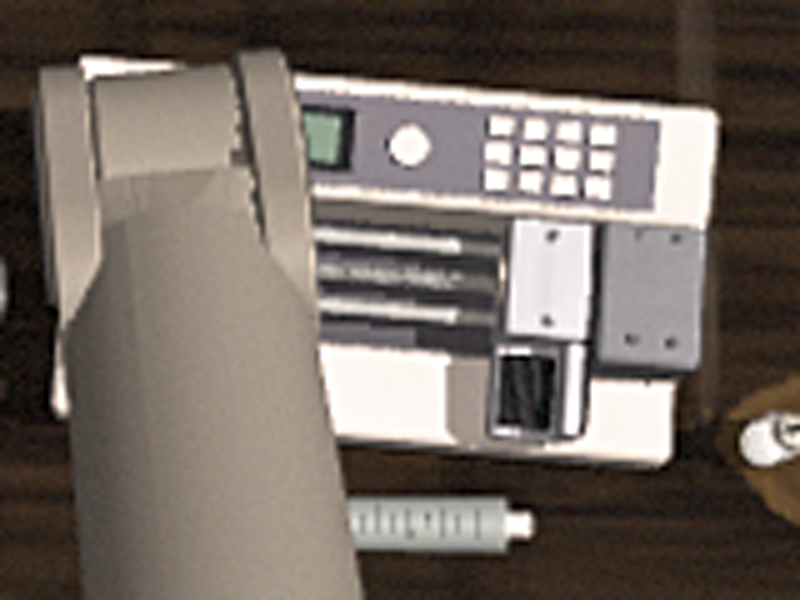

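```bash
python3 - <<'E'
from h import *
from bench import r
import cv2
b0=inv(ray("top",*T(327,374),.082));b1=inv(ray("top",*T(526,392),.082));print(b0,b1,b1-b0)
for z in(.082,.079,.076):
  print(z)
  for b,sh,k in((b0,(235,165),6),(b1,(245,205),6)):
    c=[(-20,14),(-20,-14),(20,14)]
    print([((proj("scene",W((-51+u,b[1]+v,z*1000)))[0])).round(1).tolist() for u,v in c],"rest",proj("scene",W((-76,b[1]-16,100)))[0].round(1))
f=r.grab_frame("scene")["color"]
def crop(im,u,v): return cv2.resize(im[v-20:v+20,u-20:u+20],(400,400),interpolation=cv2.INTER_CUBIC)
cv2.imwrite("pics/cmp.png",np.hstack([crop(d["scene"]["color"],293,233),crop(f,327,258)]))
E
```

```text
[-52.9  24.8  82. ] [-52.6 -81.5  82. ] [   0.3 -106.3    0. ]
0.082
[[285.2, 230.4], [293.2, 236.2], [301.5, 225.4]] rest [291.9 229.2]
[[318.0, 254.4], [327.8, 261.6], [335.1, 248.2]] rest [326.9 254.1]
0.079
[[285.2, 231.7], [293.2, 237.6], [301.5, 226.7]] rest [291.9 229.2]
[[317.9, 255.8], [327.7, 263.0], [335.0, 249.6]] rest [326.9 254.1]
0.076
[[285.2, 233.0], [293.2, 238.9], [301.4, 227.9]] rest [291.9 229.2]
[[317.8, 257.2], [327.6, 264.5], [334.9, 251.0]] rest [326.9 254.1]
```

View pics/cmp.png

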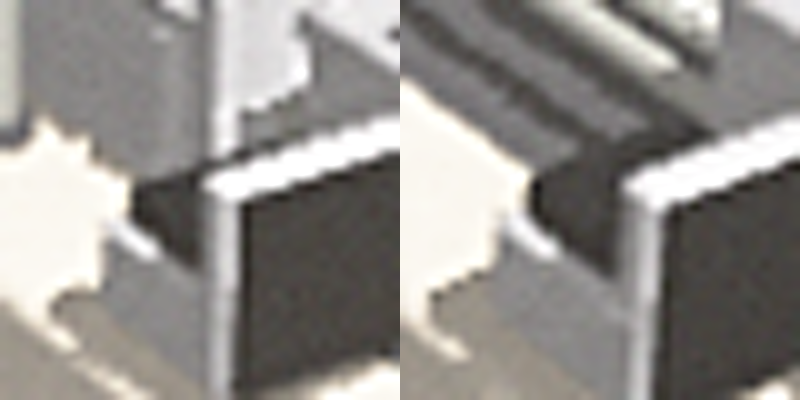

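The button corner sits the same height relative to the rest before and after (within 0.1 px of the fully-up prediction, where fully down would shift it about 2.8 px). So the button is up, and the block is at the drive head.

```bash
python3 -c "
from bench import r
print(r.hand_in())"
```

```text
the job is handed in; nothing more can be done
None
```

The pusher block is back against the drive head at its end stop with its button up, and I handed the job in at about 10 s. I pressed the button down with the closed fingertips until it bottomed, at about 26 N. I then pushed the block about 106 mm, keeping 16–24 N on the button. At the stop I raised the fingers to let the button spring up, then moved the arm clear.

**What the last checks showed**
- **End stop:** the sideways reaction rose to 16 N, well over the 1.5–3 N the block slides with. Both views show only the 4 mm buffer between the block and the drive head.
- **Button:** its height against the finger rest matches the fully-up position to about 0.1 px, where fully down would differ by about 2.8 px.
- **Loose objects:** the syringe and dropper bottle look unmoved. The beaker was only partly in the last pictures and was never near the fingers.
- **Arm:** it was clear of everything, with the force reading close to zero.

**What disagreed or was not tested**
- The fingers travelled 108.4 mm but the block only 106.3 mm. The fingertips carried the block mostly by friction on the button, with little or no push on the finger rest, so that difference is probably slip at the stop.
- Some of the drive head's corners in the scene view were 3–5 px off the fitted pump position.
- I judged the lock from the button height only and did not test it by pushing on the block.

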